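# Seat the slide case behind the dock's raised sill

### The arm

A 6-joint arm with a two-finger parallel gripper is mounted at the origin on the work surface. World frame = base frame: x ahead of the robot, y to its left, z up, the work surface at z = 0. Lengths are in m, angles in degrees, forces in N, time in s.
With the tool pointing down it reaches from about 0.325 to 0.85 m from the base axis. Payload 15.5 kg.
Tool frame: the origin (TCP) lies at the very end of the fingers, on their centre line; the grasp point (between the pads) lies arm.grip_depth behind it (arm.grip_depth is the distance from the TCP to the grasp point, in m); z points along the fingers, y is the direction in which the jaws open and shut (so a half turn about z gives the same grasp; the last joint's range is limited). The gripper opens to 91 mm and grips with 3 to 60 N. Pads are 32 mm wide; open, the fingers measure 118 mm over their backs; the gripper's body (76 mm by 178 mm) begins 60 mm behind the grasp point.
Start: joints at [63.512, 28.281, 77.091, -0, 74.628, -5.472], TCP at [0.224, 0.583, 0.214] pointing down, gripper open.
Joint ranges: [-166.48, 166.48], [-47.26, 123.95], [12.59, 153.08], [-70.14, 250.14], [6.76, 159.57], [-176.63, 176.63]. Speed limits (degrees/s): [108.29, 108.29, 147.25, 172.46, 172.46, 172.46].

### API

Orientations are given as a 3x3 rotation matrix whose columns are the frame's x, y, z axes.
In Python, from rig import arm gives the robot as it stands. Calls block until the motion is done:
- arm.move_to(position, orientation): joint-space move of the TCP to a pose.
- arm.move_l(position, orientation=None, feed=0.15): straight line of the TCP; orientation=None keeps the orientation; feed is the mean speed in m/s.
- arm.move_joints(angles): joint-space move.
- arm.grip(opening): finger opening in m; the grip force is fixed at half the most; returns when the fingers have stopped.
- arm.sleep(seconds).
- arm.solve_ik(position, orientation): joint angles nearest the present ones, or None.
- arm.snapshot(name): name is "side" or "top"; returns the picture (384x512x3 uint8, red, green, blue); there is no depth.
- arm.get_calibration(name): a dict with "intrinsics" (3x3 intrinsics, pixels), "k1" (the pictures are not rectified: a ray, as slopes to the right and down, at radius r is drawn at 1 + k1 r^2 times it, then the intrinsics apply), "cam_to_world" (4x4, takes a point from camera to world coordinates). Camera axes: x right, y down, z forward; pixel columns grow to the right and rows downward; lengths in m; the calibration is good to about 2 mm. A picture is of the moment at which its call begins. get_calibration takes no time and is no camera call.
A pose or a line that the arm cannot do raises arm.Unreachable and nothing moves.
- arm.sign_off(): hands the job in, once; it reports no verdict.
Readings, each from a call of its own:
- arm.current_t(): time.
- arm.current_joint_positions(): joint angles.
- arm.current_dq(): joint speeds.
- arm.current_tau(): joint torques, N m.
- arm.current_ee_pos(): TCP position.
- arm.current_tool_rot(): TCP orientation.
- arm.current_force(): force on the tool from outside, world axes, zero at the start.
- arm.current_torque(): the same for the moment, N m.
- arm.current_width(): finger opening in m.
Only numpy, scipy, OpenCV 4.12 (cv2) and the standard library are available. Lean on these libraries where they do the work, as an engineer would, in place of code of your own. Each camera call takes 0.05 s, during which the arm holds its last target. There are 200 camera calls.

### The job

Dock the slide case in the steel reader dock: take it by its fin and raise its front end onto the dock's raised sill, with its rear end still standing on the bench, then push it in from behind, over the sill and under the arch, until it has dropped flat behind the sill and is up against the rubber end stop. There are glass slides inside: do not ram, press hard on or drop it on the sill or the stop (ease off when it binds), do not tip the case steeply, and leave the other things on the bench where they are.

Things in the scene. Friction and masses are not known exactly. Their poses are not given: they have to be found in the camera images.
- case: Closed grey plastic slide case, 165 long (x) x 110 wide (y) x 40 high, flat walls, 0.45 to 0.8 kg. Origin: centre of the underside. +x points to its leading end, which carries the fin and goes in first. It starts facing the sill, leading end 20 to 70 mm short of it, a little askew and off-centre. Only the fin can be gripped: a light grip (10 N) lets it pitch between the pads as its front is raised, a firm one lifts the rear too.
- case_fin (a point): Grip point on the case's fin: an upright grey plate on the lid, 36 long (along case x) x 12 thick (along case y), from the lid's top at 40 to 75 mm above the underside. The point lies at case x = +54 mm, y = 0, 64 mm above the underside. Pinch the fin across its thickness from above.
- case_lead (a point): Middle of the case's leading bottom edge (case x = +82.5 mm, y = 0, z = 0).
- case_rear (a point): Middle of the case's rear bottom edge (case x = -82.5 mm, y = 0, z = 0). The rear wall above it is flat and 40 high: push there. About when the leading edge is 90 to 110 mm past the sill the case should tip inwards, but friction on whatever pushes can hold the rear down, so that it binds and the push stiffens: ease off a few mm and it tips by itself.
- dock: Steel dock fixed to the bench; its place differs every time. Origin: at bench height, middle of the sill's inner face; +x points into the dock, z up. Floor 5 mm above the bench, from x = 0 to the stop at x = 169 mm: 4 mm of play for the case. Side cheeks 25 mm high, inner faces at y = +/-58 mm from x = 25 mm on (3 mm play a side), flared to about +/-65 mm at x = -3 mm.
- sill: The dock's raised threshold: a steel bar with a rounded top, 14 mm above the bench (9 mm above the dock's floor), from dock x = -8 to 0 mm, 124 mm wide. Origin and axes as the dock's. The case may be pressed on it with at most 25 N, and may drop on it from a few mm only (60 N).
- stop: The rigid rubber-faced end stop of the dock: a wall 45 mm high above the bench, its face at dock x = 169 mm. Origin and axes as the dock's (not on its face). The case may press on it with at most 25 N.
- oil: Bystander: small amber oil bottle, 32 across, 75 high. Origin under its centre.
- beaker: Bystander: white ceramic beaker, 64 across, 75 high. Origin under its centre.
- stain_jar: Bystander: closed glass jar, 52 across, 70 high. Origin under its centre.
- dishes: Bystander: stack of clear dishes, 94 across, 44 high. Origin under its centre.
- pen: Bystander: marker pen 130 long, 12 thick, lying on the bench. Origin under its centre.
- dock_arch (a point): Middle of the white arch over the dock, at dock x = 108 mm, y = 0, 131 mm above the bench, under its black reader head. The arch spans dock x = 91 to 125 mm, underside 138 mm (head 131 mm, within 30 mm of the middle), top 152 mm above the bench, 142 mm wide. The fin passes below it; a gripper holding the fin does not.
Not all that is in view belongs to the job. Leave any turquoise look-alike of the case alone. What is shaped like the dock but purple is not meant.

How it is judged (in metres and radians):
On the way:
1. the front end of the case rests or is held over the sill while its rear end still stands on the bench (x of case_lead in the frame of dock between 0 and 0.09 m and height (world z) of case_lead above 0.011 m and height (world z) of case_rear below 0.006 m), for 0.2 s.
At the end, for the whole second after the job is handed in: The case lies flat on the dock's floor behind the sill (leading and rear bottom edges less than 8 mm above the bench), between the cheeks, its leading end within 2.5 mm of the end stop, released and at rest (x of case_lead in the frame of dock above 0.1665 m and z of each of case_lead, case_rear in the frame of dock below 0.008 m and y of case in the frame of dock between -0.005 and 0.005 m and linear speed of case below 0.01 m/s); the robot touches nothing.
It fails at once if the case presses on the end stop with more than 25 N (contact force between case and stop above 25 N).
It fails at once if the robot presses or pushes the case on the sill with more than 25 N, or it is dropped on it hard (more than 60 N) ((contact force between case and sill above 25 N and contact force between the fingers and case above 5 N) or contact force between case and sill above 60 N).
It fails at once if the case is tipped by more than 20 degrees (angle between case's own z axis and vertical above 0.35 rad).
It fails at once if a bystander is moved by more than 30 mm (distance of any of oil, beaker, stain_jar, dishes, pen from where it was at the start of the episode above 0.03 m).
It also fails if it takes over 72 s, if anything falls off the work surface, if the arm or the gripper's body presses on something with over 40 N, if the wrist force passes 120 N, or if a joint passes its speed limit or range.

## Working session

There is one attempt and no reset: what is moved stays moved. The work goes in short steps, each a Python script; the robot and the scene stay as the last script left them, time stands still between calls to the robot, and variables do not carry over. Pictures are saved under pics/ and viewed, about 8 in all and at most 12, crops included, and the job is handed in when it is done.

```bash
ls; mkdir -p pics
python3 - <<'E'
from rig import arm
import cv2,numpy as np
for n in("top","side"):
    im=arm.snapshot(n); cv2.imwrite(f"pics/{n}0.png",im[:,:,::-1]); c=arm.get_calibration(n); print(n,c)
a=[cv2.resize(cv2.imread(f"pics/{n}0.png"),None,fx=1.5,fy=1.5,interpolation=cv2.INTER_CUBIC) for n in("top","side")]
for n,i in zip(("top","side"),a): cv2.imwrite(f"pics/{n}0b.png",i)
print(arm.grip_depth,arm.current_tool_rot(),arm.current_width())
E
```

```text
pics
top {'intrinsics': array([[428.85487357,   0.        , 262.71098986],
       [  0.        , 428.85487357, 191.17080686],
       [  0.        ,   0.        ,   1.        ]]), 'k1': -0.08729406348965942, 'cam_to_world': array([[ 0.02393326, -0.9921957 ,  0.12237192,  0.33659322],
       [-0.99971139, -0.02349841,  0.00499566,  0.01402413],
       [-0.00208113, -0.12245617, -0.99247174,  1.20080463],
       [ 0.        ,  0.        ,  0.        ,  1.        ]])}
side {'intrinsics': array([[432.7491901 ,   0.        , 260.02719816],
       [  0.        , 432.7491901 , 192.38916416],
       [  0.        ,   0.        ,   1.        ]]), 'k1': 0.026905806705129917, 'cam_to_world': array([[ 0.98480907, -0.112424  ,  0.13233268,  0.35377816],
       [-0.17355966, -0.66060136,  0.73039913, -0.69299791],
       [ 0.00530476, -0.74227131, -0.67007848,  0.72086159],
       [ 0.        ,  0.        ,  0.        ,  1.        ]])}
0.0188 [[-9.33493447e-01  3.58594203e-01 -4.26781167e-04]
 [ 3.58594454e-01  9.33492935e-01 -9.78743769e-04]
 [ 4.74253622e-05 -1.06669225e-03 -9.99999430e-01]] 0.09123797589910707
```

View pics/top0b.png

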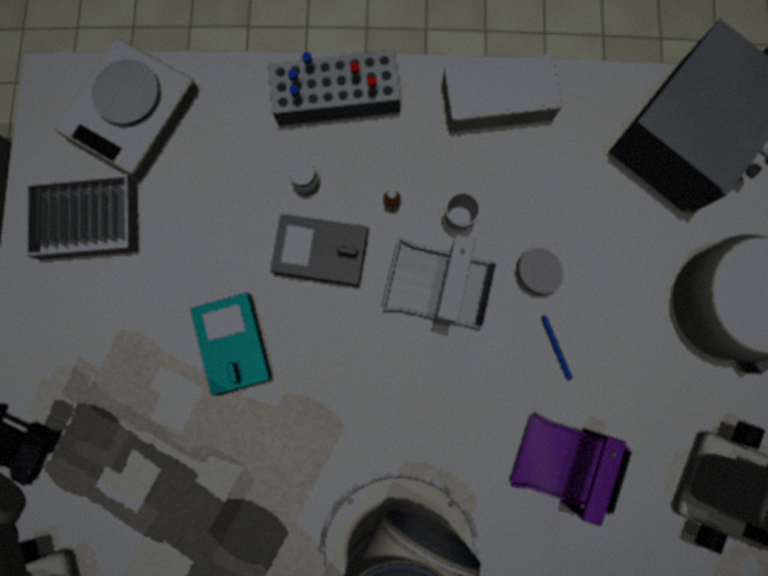

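View pics/side0b.png

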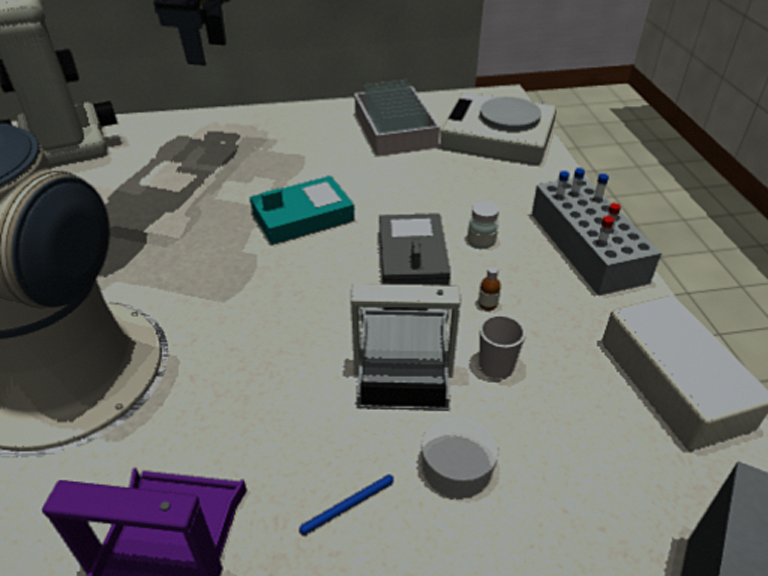

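The grey case with a grey fin is at about (320,250) in the top view, fin end facing right. The steel dock with the white arch is at about (440,283). The turquoise case (232,343) and the purple dock (570,468) are the look-alikes. The grey and steel pair fits the description, and I'll confirm that in one crop.

Run:
```python
import cv2
a=cv2.imread("pics/top0.png")[135:230,175:335]
b=cv2.resize(a,None,fx=5,fy=5,interpolation=cv2.INTER_CUBIC)
b=cv2.convertScaleAbs(b,alpha=1.6)
for i in range(0,160,10):
    cv2.putText(b,str(175+i),(i*5,8),0,.3,(0,255,255)); b[0:475:1,i*5]=b[0:475:1,i*5]//2+(0,60,60)
for j in range(0,95,10):
    cv2.putText(b,str(135+j),(0,j*5+4),0,.3,(0,255,255)); b[j*5,:]=b[j*5,:]//2+(0,60,60)
cv2.imwrite("pics/crop1.png",b)
a=cv2.imread("pics/side0.png")[135:275,225:355]
b=cv2.resize(a,None,fx=4.25,fy=4.25,interpolation=cv2.INTER_CUBIC)
b=cv2.convertScaleAbs(b,alpha=1.5)
for i in range(0,130,10):
    x=int(i*4.25);cv2.putText(b,str(225+i),(x,8),0,.3,(0,255,255)); b[:,x]=b[:,x]//2+(0,60,60)
for j in range(0,140,10):
    y=int(j*4.25);cv2.putText(b,str(135+j),(0,y+4),0,.3,(0,255,255)); b[y,:]=b[y,:]//2+(0,60,60)
cv2.imwrite("pics/crop2.png",b)
```

```text
(no output)
```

View pics/crop1.png

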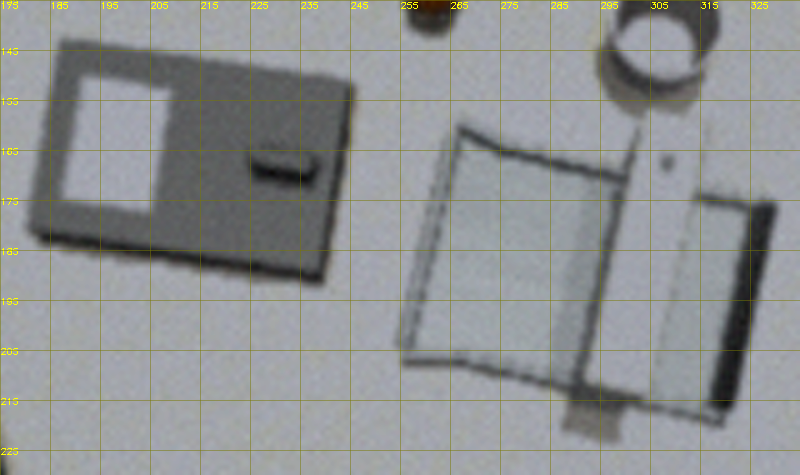

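View pics/crop2.png

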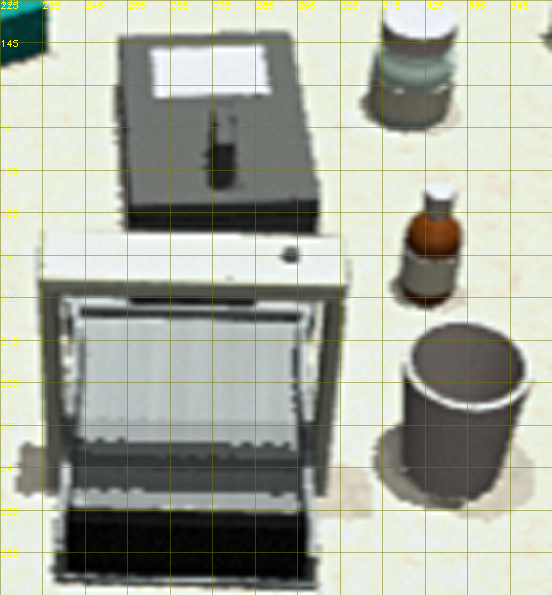

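The crops confirm it. The grey case is on the left, with lid corners near px (187,143), (244,151), (238,189) and (181,181) and its fin at (231,168), facing the dock. The steel dock's sill runs from px (266,160) to (255,207), and its stop is at (321,197). I'll fit both poses next.

```bash
cat > h.py <<'E'
import numpy as np, cv2
from rig import arm
from scipy.optimize import least_squares
C={n:arm.get_calibration(n) for n in("top","side")}
def proj(n,P):
    c=C[n];M=np.linalg.inv(c["cam_to_world"]);q=np.asarray(P,float)@M[:3,:3].T+M[:3,3]
    s=q[:,:2]/q[:,2:];s=s*(1+c["k1"]*(s**2).sum(1,keepdims=True))
    K=c["intrinsics"];return s*[K[0,0],K[1,1]]+K[:2,2]
def T(p,L):
    x,y,a=p;L=np.asarray(L,float);c,s=np.cos(a),np.sin(a)
    return np.c_[x+c*L[:,0]-s*L[:,1],y+s*L[:,0]+c*L[:,1],L[:,2]]
def t2p(u): return np.array([175,135])+(np.asarray(u,float)+.5)/5-.5
def s2p(u): return np.array([225,135])+(np.asarray(u,float)+.5)/4.25-.5
def fit(obs,p0):
    f=lambda p:np.concatenate([(proj(n,T(p,L))-px).ravel() for n,L,px in obs])
    r=least_squares(f,p0,loss="soft_l1");return r.x,f(r.x).round(1).reshape(-1,2)
def box(x0,x1,y0,y1,z0,z1):
    v=[(x,y,z) for x in(x0,x1) for y in(y0,y1) for z in(z0,z1)]
    return [(a,b) for i,a in enumerate(v) for b in v[i+1:] if sum(np.array(a)!=np.array(b))==1]
CASE=box(-.0825,.0825,-.055,.055,0,.04)+box(.036,.072,-.006,.006,.04,.075)
DOCK=box(-.008,0,-.062,.062,.005,.014)+box(.169,.169,-.058,.058,.005,.045)+box(.091,.125,-.071,.071,.138,.152)+\
 [((-.003,s*.065,.025),(.025,s*.058,.025)) for s in(1,-1)]+[((.025,s*.058,.025),(.169,s*.058,.025)) for s in(1,-1)]
def overlay(im,n,items,crop,k,fn):
    x0,y0,x1,y1=crop;b=cv2.convertScaleAbs(cv2.resize(im[y0:y1,x0:x1,::-1],None,fx=k,fy=k,interpolation=cv2.INTER_CUBIC),alpha=1.5)
    for p,W,col in items:
        for e in W:
            q=((proj(n,T(p,e))-[x0,y0]+.5)*k-.5).round().astype(int);cv2.line(b,tuple(map(int,q[0])),tuple(map(int,q[1])),col,1)
    cv2.imwrite(fn,b);return b
E
cat > fit.py <<'E'
from h import *
lid=[(-.0825,.055,.04),(.0825,.055,.04),(.0825,-.055,.04),(-.0825,-.055,.04)]
tc=[("top",lid,t2p([(62,40),(348,81),(318,270),(32,231)]))]
sc=[("side",lid,s2p([(118,37),(127,207),(0,0),(0,0)]))]
# side: +x toward camera (down); +y right
sc=[("side",lid,s2p([(290,33),(317,200),(127,206),(118,37)]))]
p0=[.5,.1,-1.6]
for o in(tc,sc,tc+sc): c,r=fit(o,p0);print(c.round(4),r.tolist())
arch=[(.091,-.071,.152),(.091,.071,.152),(.125,.071,.152),(.125,-.071,.152)]
td=[("top",[(-.003,.065,.025),(.025,.058,.025),(-.003,-.065,.025),(.025,-.058,.025)],t2p([(459,127),(502,151),(402,362),(462,360)])),
    ("top",[(-.008,-.062,.012),(.169,.058,.045),(.169,-.058,.045)],t2p([(402,346),(752,207),(713,403)]))]
sd=[("side",arch,s2p([(43,235),(342,238),(347,288),(40,280)]))]
for o in(td,sd,td+sd): d,r=fit(o,[.45,-.03,-1.6]);print(d.round(4),r.tolist())
np.save("pose.npy",[c,d])
im=cv2.imread("pics/top0.png")[:,:,::-1];a=overlay(im,"top",[(c,CASE,(0,0,255)),(d,DOCK,(0,160,0))],(175,125,335,230),3.8,"pics/o1.png")
im=cv2.imread("pics/side0.png")[:,:,::-1];b=overlay(im,"side",[(c,CASE,(0,0,255)),(d,DOCK,(0,160,0))],(230,135,325,280),4,"pics/o2.png")
h=max(a.shape[0],b.shape[0]);k=[cv2.copyMakeBorder(i,0,h-i.shape[0],0,0,0) for i in(a,b)]
o=np.hstack(k);cv2.imwrite("pics/o.png",cv2.resize(o,None,fx=.8,fy=.8) if o.shape[1]>800 else o)
L=lambda P:((P-d[:2])@np.array([[np.cos(d[2]),-np.sin(d[2])],[np.sin(d[2]),np.cos(d[2])]])).round(4)
print("case in dock",L(c[:2]),"yaw diff deg",np.degrees(c[2]-d[2]).round(2), "lead",L(T(c,[(.0825,0,0)])[0,:2]))
print("yaw",np.degrees([c[2],d[2]]))
E
python3 fit.py
```

```text
[ 0.5474  0.1598 -1.6895] [[-0.6, -0.4], [0.8, -0.5], [0.9, 0.8], [-1.3, 0.2]]
[ 0.5454  0.1588 -1.7027] [[0.1, -0.3], [0.5, 0.4], [-0.4, 0.0], [-0.2, -0.3]]
[ 0.5463  0.1595 -1.6973] [[-0.3, -0.2], [1.1, 0.2], [0.8, 1.4], [-1.3, 0.3], [0.2, -0.5], [1.0, 0.1], [0.1, -0.1], [-0.1, -0.5]]
[ 0.5037  0.0233 -1.7682] [[-0.6, 0.5], [0.0, 0.2], [0.4, -1.2], [-1.1, -1.1], [-1.0, 1.0], [1.7, -0.9], [0.8, 1.3]]
[ 0.5045  0.0204 -1.7659] [[-0.7, -0.7], [0.9, -0.1], [0.8, -0.0], [-1.1, 0.5]]
[ 0.504   0.022  -1.7644] [[-0.3, 0.3], [0.4, 0.1], [1.0, -1.3], [-0.5, -1.2], [-0.4, 0.9], [2.1, -1.2], [1.4, 1.0], [-0.9, -1.2], [0.6, -0.7], [0.4, -0.6], [-1.3, -0.0]]
case in dock [-0.143  0.015] yaw diff deg 3.85 lead [-0.0607  0.0206]
yaw [ -97.24839029 -101.09341674]
```

View pics/o.png

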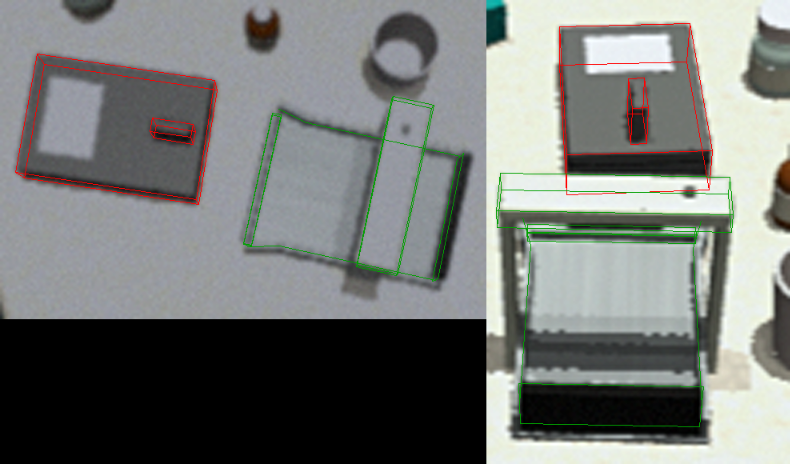

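The fit agrees to about 1.5 mm. The case lead is 61 mm short of the sill, 20 mm off-centre and about 4° askew. Now grip the fin.

```bash
cat >> h.py <<'E'
cw,dk=None,None
def load():
    return np.load("pose.npy")
def Rz(a): return cv2.Rodrigues(np.array([0,0,float(a)]))[0]
def Ry(a): return cv2.Rodrigues(np.array([0,float(a),0]))[0]
def tool(rear,yaw,pitch,sgn,d):
    """TCP pose for fin grip: rear edge middle at 'rear' (dock xy, z) , yaw rel. dock, front up by pitch (rad)."""
    R=Rz(d[2]+yaw)@Ry(-pitch); r=T(d,[[rear[0],rear[1],rear[2]]])[0]
    p=r+R@np.array([.0825+.054,0,.064-arm.grip_depth])
    return p,R@np.column_stack([[-sgn*-1.,0,0],[0,-sgn*1.,0],[0,0,-1.]])
def todock(P,d): 
    v=np.asarray(P,float)[:2]-d[:2];c,s=np.cos(d[2]),np.sin(d[2]);return np.array([c*v[0]+s*v[1],-s*v[0]+c*v[1]])
def stat(m=""): print(m,"t",round(arm.current_t(),2),"F",np.round(arm.current_force(),1),"w",round(arm.current_width(),4),"tcp",np.round(arm.current_ee_pos(),4))
E
python3 - <<'E'
from h import *
c,d=load()
rear=todock(T(c,[(-.0825,0,0)])[0],d);yaw=c[2]-d[2]
best=None
for s in(1,-1):
    p,R=tool((*rear,0),yaw,0,s,d);q=arm.solve_ik(p+[0,0,.1],R);print(s,np.linalg.det(R).round(2),p.round(3),None if q is None else np.round(q,1))
    if q is not None and (best is None or abs(q[5])<best[0]): best=(abs(q[5]),s)
s=best[1];np.save("s.npy",s)
p,R=tool((*rear,0),yaw,0,s,d)
arm.move_to(p+[0,0,.09],R);arm.grip(.05)
arm.move_l(p,R,feed=.08);stat("down");arm.grip(.0);stat("grip")
im=arm.snapshot("side");cv2.imwrite("pics/g.png",cv2.resize(im[60:300,200:400,::-1],None,fx=2.5,fy=2.5))
E
```

```text
1 1.0 [0.539 0.106 0.045] [   4.9   26.8   92.5   -0.    60.6 -167.9]
-1 1.0 [0.539 0.106 0.045] [ 4.9 26.8 92.5 -0.  60.6 12.1]
down t 4.22 F [ 0.4  0.1 -0.5] w 0.0499 tcp [0.5398 0.1059 0.0456]
grip t 4.89 F [-0.3 -0.3  0.8] w 0.0114 tcp [0.5396 0.1059 0.0453]
```

View pics/g.png

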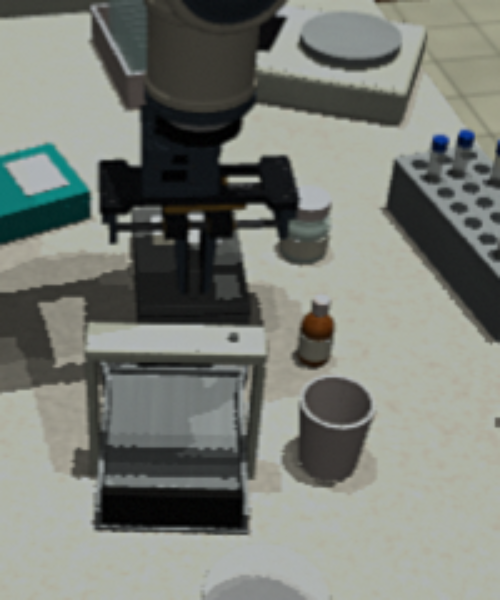

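The picture shows the fin between the fingers at crop px (195,285), with width reading 11.4 mm. Next I'll raise the front, align it and carry it over the sill.

Run:
```python
from h import *
c,d=load();s=int(np.load("s.npy"))
rear=todock(T(c,[(-.0825,0,0)])[0],d);yaw=c[2]-d[2];r=np.radians
def go(rx,ry,yw,pt,feed,m):
    p,R=tool((rx,ry,.0005),yw,r(pt),s,d);arm.move_l(p,R,feed=feed);stat(m)
L=lambda lead,pt:lead-.165*np.cos(r(pt))
for pt in(3,6,9): go(rear[0],rear[1],yaw,pt,.04,f"pitch{pt}")
go(L(-.022,9),.0,0,9,.05,"align")
go(L(.01,9),.0,0,9,.05,"in")
go(L(.04,9),.0,0,9,.05,"in2")
im=arm.snapshot("side");im2=arm.snapshot("top")
a=cv2.resize(im[130:290,210:350,::-1],None,fx=3,fy=3);b=cv2.resize(im2[120:240,175:335,::-1],None,fx=2.25,fy=2.25)
b=cv2.copyMakeBorder(b,0,a.shape[0]-b.shape[0],0,0,0);cv2.imwrite("pics/i.png",cv2.convertScaleAbs(np.hstack([a,b]),alpha=1.5))
```

```text
pitch3 t 5.29 F [ 1.1  0.  -5.9] w 0.0116 tcp [0.5395 0.1088 0.0524]
pitch6 t 5.63 F [ 0.2 -0.4 -4.5] w 0.0119 tcp [0.5399 0.1115 0.0593]
pitch9 t 5.97 F [-0.3  0.1 -6.1] w 0.0119 tcp [0.5404 0.1146 0.0661]
align t 7.02 F [-0.1  0.2 -6.1] w 0.0119 tcp [0.5153 0.0783 0.0665]
in t 7.81 F [ 0.5 -1.1 -5.5] w 0.0117 tcp [0.509  0.0468 0.0665]
in2 t 8.56 F [ 0.4 -0.1 -5. ] w 0.0118 tcp [0.5032 0.0173 0.0665]
```

View pics/i.png

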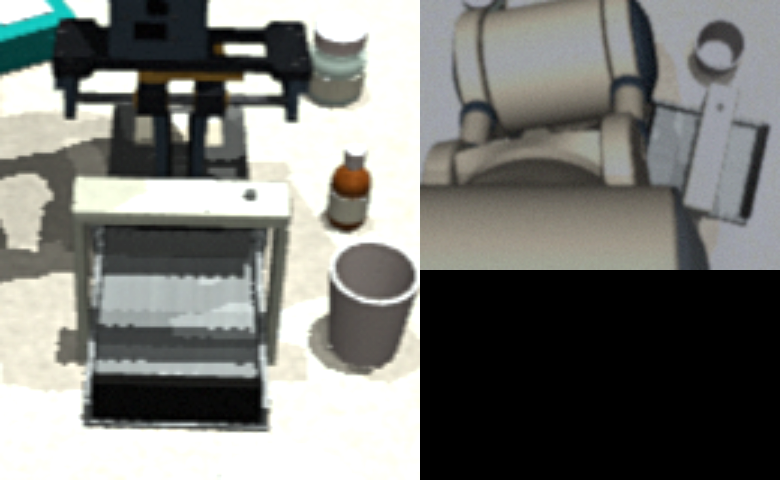

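The case's front is seen through the arch at crop (180,245), centred between the cheeks, and the lift force is about 5–6 N. Now I'll lower it onto the sill and release.

Run:
```python
from h import *
c,d=load();s=int(np.load("s.npy"));r=np.radians
f0=0
for pt in(8.3,7.7,7.3,7.0,6.7,6.4):
    p,R=tool((.04-.165*np.cos(r(pt)),0,0),0,r(pt),s,d);arm.move_l(p,R,feed=.02);arm.sleep(.1);stat(pt)
    if arm.current_force()[2]>-1.5: break
arm.sleep(.3)
arm.grip(.03);stat("rel")
p=np.array(arm.current_ee_pos());R=np.array(arm.current_tool_rot())
arm.move_l(p-R[:,2]*.05,R,feed=.1)
arm.move_l(np.array(arm.current_ee_pos())+[0,0,.08]-.06*np.array([np.cos(d[2]),np.sin(d[2]),0]),R,feed=.2)
# go behind
dx=np.array([np.cos(d[2]),np.sin(d[2])])
_,R=tool((0,0,0),0,0,s,d)
rx=-.124-.016-.03
P=T(d,[(rx,0,.16)])[0];arm.move_to(P,R);arm.grip(.05);stat("behind")
q=arm.solve_ik(P*[1,1,0]+[0,0,.02],R);print(q)
im=arm.snapshot("side");im2=arm.snapshot("top")
cv2.imwrite("pics/s3.png",im[:,:,::-1]);cv2.imwrite("pics/t3.png",im2[:,:,::-1])
a=cv2.resize(im[130:290,210:350,::-1],None,fx=3,fy=3);b=cv2.resize(im2[120:240,175:335,::-1],None,fx=2.25,fy=2.25)
b=cv2.copyMakeBorder(b,0,a.shape[0]-b.shape[0],0,0,0);cv2.imwrite("pics/j.png",cv2.convertScaleAbs(np.hstack([a,b]),alpha=1.5))
```

```text
8.3 t 9.02 F [ 0.   1.5 -3. ] w 0.0119 tcp [0.5031 0.0169 0.0645]
7.7 t 9.37 F [ 0.7 -0.4 -3.2] w 0.0118 tcp [0.503  0.0164 0.0631]
7.3 t 9.72 F [ 0.1 -1.3 -2.7] w 0.0118 tcp [0.5029 0.0161 0.0622]
7.0 t 10.07 F [-0.7 -1.8 -1. ] w 0.0119 tcp [0.5028 0.0159 0.0615]
rel t 10.85 F [ 0.4 -0.   0.6] w 0.0298 tcp [0.5029 0.016  0.0615]
behind t 13.18 F [ 0.6 -1.3  0.4] w 0.0501 tcp [0.5368 0.1887 0.1602]
[ 1.33706569e+01  3.84107385e+01  9.55127872e+01 -2.54444375e-14
  4.60764743e+01  2.44640736e+01]
```

View pics/j.png

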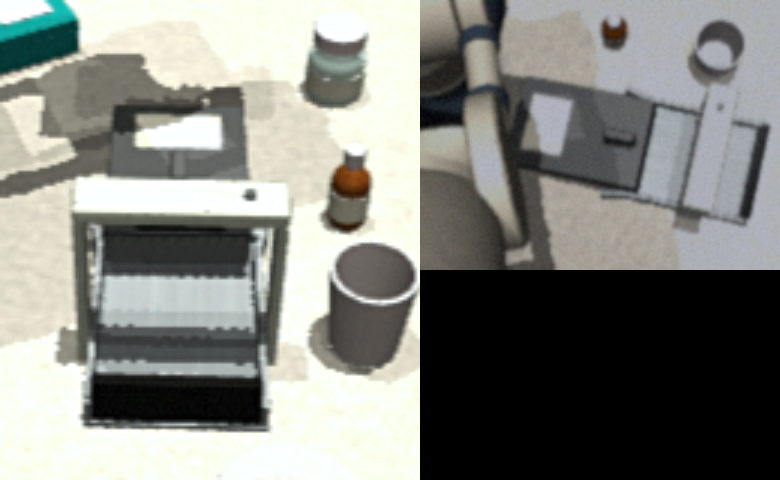

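The case rests on the sill, straight and centred, with its lead edge just past the sill at right-panel crop (645,145). Now I'll push with force monitoring.

```bash
cat > push.py <<'E'
from h import *
c,d=load();dx=np.array([np.cos(d[2]),np.sin(d[2]),0])
R=None
def ax():  # mean push force along dock x
    return -np.mean([np.array(arm.current_force())@dx for _ in range(3)])
def to(x,z,feed):
    p=T(d,[(x,0,z)])[0];arm.move_l(p,feed=feed)
def tx(): return todock(arm.current_ee_pos(),d)[0]
def push(x,x1,step,feed,z,lim,ease=.004,maxease=6,end=False):
    n=0
    while x<x1-1e-6:
        x=min(x+step,x1);to(x,z,feed);f=ax();fz=arm.current_force()[2]
        print(round(arm.current_t(),2),"x",round(x,4),round(tx(),4),"f",round(f,1),"fz",round(fz,1))
        if f>lim or abs(fz)>lim:
            if end: return x
            n+=1;to(x-ease,z,.03);arm.sleep(.3);print(" eased, f",round(ax(),1));x-=ease
            if n>=maxease: break
    return x
E
python3 - <<'E'
from push import *
x=-.170;to(x,.02,.15);print("f0",ax())
x=push(x,-.08,.005,.03,.02,7)
im=arm.snapshot("side");cv2.imwrite("pics/s4.png",im[:,:,::-1])
E
```

```text
f0 -0.700037480384954
14.68 x -0.165 -0.1648 f 0.3 fz 0.1
15.0 x -0.16 -0.1598 f 0.5 fz 0.4
15.32 x -0.155 -0.1548 f 0.8 fz 0.8
15.63 x -0.15 -0.1498 f 0.5 fz -0.3
15.95 x -0.145 -0.1449 f 0.8 fz 0.5
16.27 x -0.14 -0.1399 f 0.8 fz 0.0
16.58 x -0.135 -0.135 f 0.9 fz -0.3
16.9 x -0.13 -0.13 f 1.7 fz -0.3
17.22 x -0.125 -0.125 f 1.3 fz -0.6
17.53 x -0.12 -0.12 f 2.9 fz 0.3
17.85 x -0.115 -0.115 f 3.7 fz 1.6
18.17 x -0.11 -0.1101 f 3.8 fz 1.0
18.48 x -0.105 -0.1051 f 4.2 fz 1.9
18.8 x -0.1 -0.1002 f 5.5 fz 2.4
19.12 x -0.095 -0.0954 f 6.0 fz 2.9
19.43 x -0.09 -0.0906 f 8.6 fz 4.6
 eased, f 0.2
20.33 x -0.089 -0.0887 f -0.2 fz 0.4
20.65 x -0.084 -0.0838 f 0.5 fz 0.3
20.93 x -0.08 -0.0799 f -0.7 fz 0.5
```

Run:
```python
from push import *
x=push(-.08,-.03,.004,.03,.02,7)
im=arm.snapshot("side");im2=arm.snapshot("top")
a=cv2.resize(im[130:290,210:350,::-1],None,fx=3,fy=3);b=cv2.resize(im2[120:240,175:335,::-1],None,fx=2.25,fy=2.25)
b=cv2.copyMakeBorder(b,0,a.shape[0]-b.shape[0],0,0,0);cv2.imwrite("pics/k.png",cv2.convertScaleAbs(np.hstack([a,b]),alpha=1.5))
```

```text
21.27 x -0.076 -0.0758 f 0.7 fz 0.9
21.55 x -0.072 -0.0718 f -1.0 fz 0.5
21.83 x -0.068 -0.0678 f -0.3 fz 0.8
22.12 x -0.064 -0.0638 f -0.1 fz -0.8
22.4 x -0.06 -0.0598 f -0.1 fz -0.2
22.68 x -0.056 -0.0558 f 0.3 fz -1.1
22.97 x -0.052 -0.0518 f 0.3 fz 0.1
23.25 x -0.048 -0.0478 f 0.1 fz -1.2
23.53 x -0.044 -0.0438 f 0.1 fz 0.3
23.82 x -0.04 -0.0397 f 0.2 fz 0.5
24.1 x -0.036 -0.0357 f 0.2 fz -0.8
24.38 x -0.032 -0.0318 f 0.8 fz 0.2
24.63 x -0.03 -0.0299 f 0.3 fz -0.5
```

View pics/k.png

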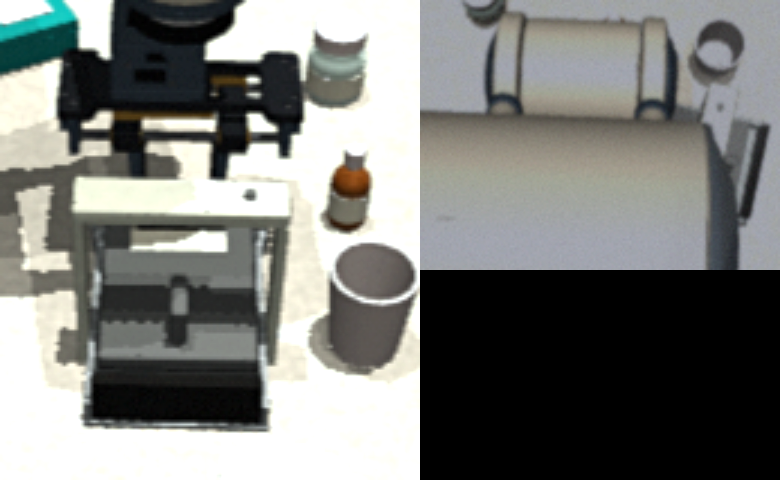

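The case tipped and is well inside, its front near the stop at left-panel crop (185,360), centred. I'll continue gently until contact with the stop.

Run:
```python
from push import *
x=push(-.03,.006,.0015,.012,.02,4,end=True);print("end",x)
to(x-.003,.02,.02);arm.sleep(.3);print(ax())
x=push(x-.003,x+.004,.0005,.006,.02,6,end=True);print("end",x)
```

```text
25.01 x -0.0285 -0.0285 f 1.2 fz -1.8
25.28 x -0.027 -0.0269 f 1.2 fz -1.3
25.56 x -0.0255 -0.0254 f 1.7 fz -1.0
25.83 x -0.024 -0.0239 f 0.7 fz -1.4
26.11 x -0.0225 -0.0224 f 1.0 fz -1.5
26.38 x -0.021 -0.0209 f 1.6 fz -1.2
26.66 x -0.0195 -0.0194 f 0.3 fz -0.2
26.93 x -0.018 -0.0179 f -0.5 fz 0.7
27.21 x -0.0165 -0.0165 f 1.1 fz 0.5
27.48 x -0.015 -0.0153 f 7.4 fz -1.5
end -0.014999999999999987
-0.8189847795005615
28.33 x -0.0175 -0.0175 f 0.0 fz 0.4
28.58 x -0.017 -0.017 f -0.1 fz 0.2
28.83 x -0.0165 -0.0165 f -0.1 fz 0.4
29.08 x -0.016 -0.016 f -0.6 fz 0.8
29.33 x -0.0155 -0.0155 f -0.0 fz -0.1
29.58 x -0.015 -0.0154 f 5.4 fz -0.0
29.83 x -0.0145 -0.0153 f 10.5 fz -0.4
end -0.014499999999999985
```

Run:
```python
from push import *
to(-.04,.02,.05);to(-.06,.20,.15);stat()
arm.move_joints(np.array(arm.current_joint_positions())+[60,0,0,0,0,0]);stat()
im=arm.snapshot("side");im2=arm.snapshot("top");cv2.imwrite("pics/t5.png",im2[:,:,::-1]);cv2.imwrite("pics/s5.png",im[:,:,::-1])
cs=np.array([*T(d,[(.169-.0825,0,0)])[0,:2],d[2]])
up=lambda W,z:[(np.add(a,[0,0,z]),np.add(b,[0,0,z])) for a,b in W]
a=overlay(im2,"top",[],(235,145,335,225),4,"pics/z.png")
a2=overlay(im2,"top",[(cs,up(CASE,.005),(0,0,255)),(d,DOCK,(0,160,0))],(235,145,335,225),4,"pics/z.png")
b=overlay(im,"side",[],(230,185,325,275),4,"pics/z.png")
b2=overlay(im,"side",[(cs,up(CASE,.005),(0,0,255)),(d,DOCK,(0,160,0))],(230,185,325,275),4,"pics/z.png")
pad=lambda i:cv2.resize(cv2.copyMakeBorder(i,0,max(0,360-i.shape[0]),0,400-i.shape[1],0),(400,360)) 
cv2.imwrite("pics/l.png",cv2.resize(np.vstack([np.hstack([pad(b[:360]),pad(b2[:360])]),np.hstack([a,a2])]),(700,595)))
```

```text
t 31.85 F [-0.4  0.   1. ] w 0.0497 tcp [0.5151 0.0808 0.1993]
 t 33.74 F [ 0.7  0.1 -0.2] w 0.05 tcp [0.1884 0.4863 0.1993]
```

View pics/l.png

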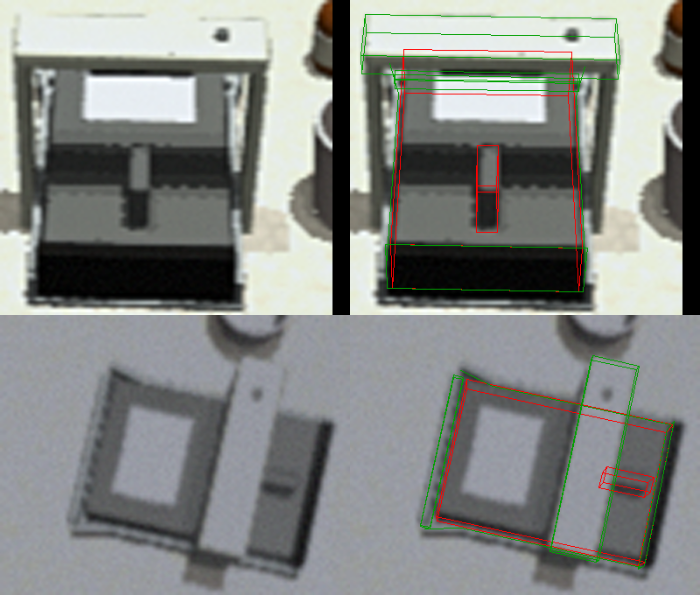

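The overlay fits a fully docked case. To be sure the rear has dropped, I'll probe the lid height near the rear lightly, then touch the rear wall once more.

Run:
```python
from push import *
arm.move_joints(np.array(arm.current_joint_positions())-[60,0,0,0,0,0])
print(np.round(arm.current_tool_rot(),2).tolist())
def probe(x,z0):
    to(x,z0+.02,.15);to(x,z0,.06);z=z0
    while z>.042:
        z-=.001;to(x,z,.01);f=arm.current_force()[2]
        if f>2.5: break
    print("probe x",x,"z",round(z,4),np.round(arm.current_ee_pos(),4),"fz",round(f,1),"t",round(arm.current_t(),1))
    to(x,z+.02,.06)
probe(.022,.058)
```

```text
[[0.19, 0.98, -0.0], [0.98, -0.19, -0.0], [-0.0, -0.0, -1.0]]
probe x 0.022 z 0.045 [4.999e-01 4.000e-04 4.530e-02] fz 8.0 t 40.6
```

The lid is at 45.3 mm near the rear, so the case is flat on the floor; a rear hung on the sill would read about 52. One last gentle touch against the stop, then retreat and hand in.

Run:
```python
from push import *
to(-.05,.08,.12);to(-.05,.02,.12);to(-.02,.02,.04)
x=push(-.02,-.008,.0005,.008,.02,7,end=True);print("end",x)
to(-.05,.02,.05);to(-.07,.20,.15)
arm.move_joints(np.array(arm.current_joint_positions())+[60,0,0,0,0,0])
im=arm.snapshot("top");cv2.imwrite("pics/m.png",cv2.convertScaleAbs(cv2.resize(im[145:225,235:335,::-1],None,fx=7,fy=7,interpolation=cv2.INTER_CUBIC),alpha=1.8))
stat()
```

```text
43.64 x -0.0195 -0.0196 f -0.1 fz -0.2
43.89 x -0.019 -0.019 f -0.6 fz 0.6
44.14 x -0.0185 -0.0185 f 0.2 fz -1.0
44.39 x -0.018 -0.018 f 0.1 fz -1.9
44.64 x -0.0175 -0.0175 f -0.5 fz 0.4
44.89 x -0.017 -0.017 f 0.4 fz 0.5
45.14 x -0.0165 -0.0165 f -0.3 fz -0.4
45.39 x -0.016 -0.016 f 0.3 fz -1.0
45.64 x -0.0155 -0.0155 f -0.4 fz 0.0
45.89 x -0.015 -0.0153 f 5.9 fz -0.5
46.14 x -0.0145 -0.0152 f 10.1 fz -1.2
end -0.014499999999999996
 t 50.31 F [ 0.5  0.  -0.4] w 0.05 tcp [0.1809 0.4928 0.1993]
```

View pics/m.png

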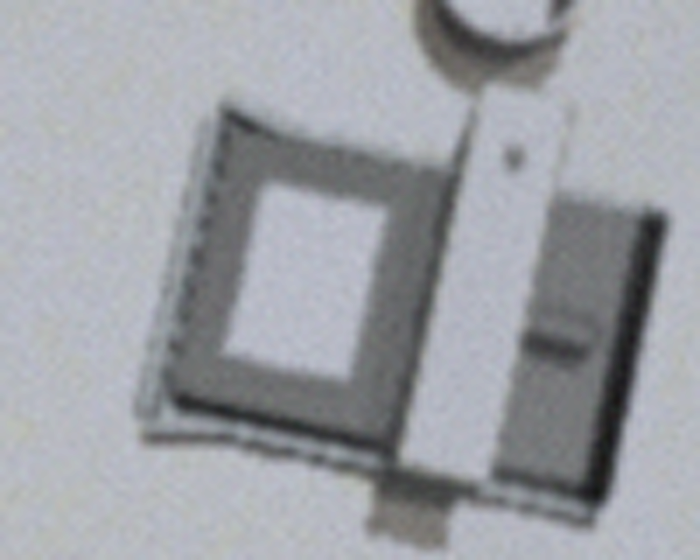

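The case lies between the cheeks, its lid meets the black stop at crop (620,350), and its rear edge at (195,270) is inside the sill. The bystanders in view are untouched.

```bash
python3 -c "
from rig import arm
arm.sign_off()"
```

```text
the job is handed in; nothing more can be done
```

The slide case is docked and I handed the job in at about 50 s of the 72 s allowed; no verdict is reported. I gripped the fin, raised the front about 9° while lining the case up with the dock, and set it on the sill. I then pushed from behind with two fingers. It bound once, at about 8.6 N, and tipped in after I eased off 4 mm.

**Checks that passed:**
- **Flat behind the sill:** a probe of the lid near the rear read 45.3 mm above the bench, which is what a case flat on the floor gives. The probe pressed with about 8 N.
- **Against the stop:** three touches from behind all met stiff contact at the same place, with at most 10.5 N read after each step.
- **Position:** the last pictures show the case centred between the cheeks, its lid meeting the stop and the arm clear.

**Checks that were weaker or disagreed:**
- **Distance to the stop:** the two cameras disagreed by about 3 mm on where the dock lies along its length. The fitted position put the final contact about 3 mm short of the expected one, assuming the fingers are as wide as the pads. I relied on the stiff contact and the flat lid instead.
- **Bystanders:** I judged them unmoved by eye from the pictures that showed them, and did not measure them. The last picture showed only the beaker.

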